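# Hold a projector prism in the inspection lamp's light path

### The job

Check the larger prism block from the opened projector for burns: first switch the inspection lamp on by flipping the toggle on top of it all the way over towards its lens, then pick the block up from the mat, touching only its two frosted faces and never the clear ones, and hold it upright in the lamp's light path, centred on the beam about half-way between lamp lens and white screen, with its clear end faces square to the beam. The job finishes while you are still holding the block steady there, in the grip. Do not let the block touch the lamp, rail or screen, and leave the other loose things where they lie.

Things in the scene. Friction and masses are not known exactly. Their poses are not given: they have to be found in the camera images.
- prism_centre (a point): Centre (18 mm above its underside, half-way up) of the larger prism block: loose glass, about 75 g, standing on its blackened foot on the mat. 36 mm long along its own x, 24 mm across along its y, 36 mm tall along its z (up). Its two ends facing +x and -x (24 mm wide) and its top are clear polished glass; light goes through it from end to end, along its x, either way round.
- frosted_face (a point): Centre of one of the block's two frosted faces (matt white, with a diagonal joint line), the one facing the block's own +y. The other faces its -y. They are the long upright sides, 36 x 36 mm, 24 mm apart: the only faces to grip by.
- beam_mid (a point): Point on the lamp's beam axis half-way between lamp lens and screen, 100 mm above the bench; fixed. Its x axis is the direction of the light, level, from lamp to screen; y level across the beam, z up. Beneath the gap runs only the aluminium rail, 50 mm wide, 20 mm high, x = -295 to +165 mm; under lamp and screen a black carrier 62 mm wide, up to 44 mm above the bench.
- lamp_lens (a point): Centre of the lamp's lens front, on the beam axis, 115 mm before the half-way point; same axes. The lens sits in a black barrel of 24 mm radius on a grey lamp box 56 mm wide, 120 mm long (x = -260 to -140 mm from half-way), whose flat top is 128 mm above the bench.
- screen_centre (a point): Middle of the upright white screen, square across the beam 120 mm beyond the half-way point: 100 mm wide, 120 mm tall, 4 mm thick, its top edge 172 mm above the bench. Same axes.
- switch (a joint): Lamp toggle switch on top of the lamp: 0 = off, steel bat leaning 0.5 rad back from the lens (to -x of the beam); 1.0 rad = on, leaning 0.5 rad forward towards the lens (+x). It has no spring: it stays where it is left. It takes about 1 to 3 N at the tip to move.
- switch_tip (a point): Tip of the toggle's bat (a ball of 9 mm diameter on a 6 mm rod); it lies 28 mm from the pivot and moves with the bat.
- switch_pivot (a point): Pivot of the toggle, on the middle of the lamp's top, 130 mm above the bench, 200 mm behind the half-way point (x = -200 mm on the beam); same axes as the beam point. Nothing else stands on the lamp's top.
- mat: Grey silicone repair mat, fixed, flat, 300 mm along its x, 140 mm along its y, 6 mm thick; origin under its centre. The larger block, the small cube and the lens stand on it in a row along its x, about 90 mm apart, in any order.
- small_cube: Small glass prism cube with two frosted sides, 20 mm each way, loose, on the mat: not wanted. Origin: centre of its underside.
- lens_cell: Round lens in a black ring, 48 mm diameter, 19 mm tall, loose, flat on the mat: not wanted. Origin: centre of its underside.
- screwdriver: Screwdriver, 140 mm, loose, lying on the bench.
- ram: Green memory module, 68 x 30 x 4 mm, loose, lying on the bench. Origin: centre of its underside.
- spool: Blue solder spool standing on end, 56 mm diameter, 50 mm tall, loose. Origin: centre of its underside.
- pliers: Pliers with red handles, 150 mm long, loose, lying on the bench.
- spudger: Flat blue plastic pry stick, 160 mm long, 6 mm thick, loose, lying on the bench.
Not all that is in view belongs to the job. What is shaped like the part that bears prism_centre but red is not meant.

How it is judged (in metres and radians):
On the way, in this order (a step that is already met when the one before it is completed fails the run):
1. the lamp is switched on (toggle over towards the lens) (value of joint switch above 0.8 rad), for 0.2 s.
2. the block is lifted clear of the mat, in the fingers by both frosted faces (height (world z) of prism_centre above 0.05 m and contact force between the fingers and prism_c1 above 0.5 N and contact force between the fingers and prism_c2 above 0.5 N), for 0.2 s.
At the end, for the whole second after the job is handed in: Toggle past 0.8 rad; block centre within 7 mm of the beam sideways, 9 mm in height, 35 mm of half-way; its x axis within 0.14 rad of the beam, upright within 0.14 rad; under 20 mm/s; both frosted faces gripped (over 0.5 N each); not touching rail, lamp or screen (value of joint switch above 0.8 rad and x of prism_centre in the frame of beam_mid between -0.035 and 0.035 m and y of prism_centre in the frame of beam_mid between -0.007 and 0.007 m and z of prism_centre in the frame of beam_mid between -0.009 and 0.009 m and angle between the x axis of prism_centre and the x axis of beam_mid, either way round below 0.14 rad and angle between prism_centre's own z axis and vertical below 0.14 rad and contact force between the fingers and prism_c1 above 0.5 N and contact force between the fingers and prism_c2 above 0.5 N and contact force between prism and rail below 0.1 N and linear speed of prism below 0.02 m/s); the arm keeps its last pose, push and grip.
It fails at once if the robot touches a clear face of the block (contact force between the arm and prism_c0 above 0.5 N).
It fails at once if the block knocks against the rail, lamp or screen (contact force between prism and rail above 0.5 N).
It fails at once if another loose thing is moved by more than 25 mm (distance of any of small_cube, lens_cell, screwdriver, ram, spool, pliers, spudger from where it was at the start of the episode above 0.025 m).
It also fails if it takes over 58 s, if anything falls off the work surface, if the arm or the gripper's body presses on something with over 40 N, if the wrist force passes 120 N, or if a joint passes its speed limit or range.

### The arm

A 6-joint arm with a two-finger parallel gripper is mounted at the origin on the work surface. World frame = base frame: x ahead of the robot, y to its left, z up, the work surface at z = 0. Lengths are in mm, angles in rad, forces in N, time in s.
With the tool pointing down it reaches from about 350 to 975 mm from the base axis. Payload 7.1 kg.
Tool frame: the origin (TCP) lies at the centre of the arm's flange, where the gripper is bolted on; the fingertips stand 182 mm ahead of it and the grasp point (between the pads) lies 163 mm ahead of it; z points along the fingers, y is the line along which they close (so a half turn about z gives the same grasp; the last joint's range is limited). The gripper opens to 88 mm and grips with 3 to 60 N. Pads are 20 mm wide; open, the fingers measure 115 mm over their backs; the gripper's body (75 mm by 178 mm) begins 61 mm behind the grasp point.
Start: joints at [-0.019, 0.423, 1.63, -0, 1.089, -0.019], TCP at [624.985, 0.026, 404.675] pointing down, gripper open.
Joint ranges: [-3, 3], [-0.9, 2.11], [0.09, 2.58], [-1.31, 4.45], [0.11, 2.69], [-2.54, 2.54]. Speed limits (rad/s): [2.39, 2.39, 3.01, 3.14, 3.14, 3.14].

### API

Orientations are given as a rotation vector (axis times angle).
In Python, from workcell import readout, get_image, ctrl gives the robot as it stands.
- The arm moves only by the tool step_arm, never from a script. Its argument "targets" is a list that holds one entry, the list of rows, each a list of 7 numbers: the shift along the world's x, y, z as a fraction of full scale, then the turn, a rotation vector about the world's x, y, z as a fraction of full scale, then the opening, from 0 (shut) to 1 (fully open). In form: [[[dx, dy, dz, wx, wy, wz, claw], ...]]. A call has exactly 5 rows; each row shifts and turns the commanded pose from where the row before left it; what a row does not reach is not made up. Full scale, the value 1, is 0.05 m for a shift and 4 degrees for a turn. A row lasts 1/8 s, in which the tool goes at most 62.5 mm and 10.7 degrees, less where a joint would pass 70% of its speed; a pose out of reach is approached as far as the arm can. A call with a number of a shift or a turn outside -1 to 1 is refused whole. A call with a gripper value outside its range is refused whole. The fingers move at their own pace and stop on an object; the grip force is fixed at half the most. Time passes only in rows, so rows that do not move let the fingers close, or fill a call up. It gives the time, the measured TCP pose, the force, the opening and the grip force at its end, in the units of the state.
- readout.get_obs(): the state, without advancing time (a new reading comes with each control period).
- get_image(name): name is "scene" or "side" or "wrist"; returns a dict with "pixels" (480x640x3 uint8, red, green, blue), "intrinsics" (3x3 intrinsics, pixels), "k1" (the pictures are not rectified: a ray, as slopes to the right and down, at radius r is drawn at 1 + k1 r^2 times it, then the intrinsics apply), "extrinsics" (4x4, takes a point from world to camera coordinates). Camera axes: x right, y down, z forward; pixel columns grow to the right and rows downward; lengths in mm; the calibration is good to about 2 mm. A picture is of the moment at which its call begins. There is no depth.
- ctrl.close_job(): hands the job in; it is judged then, once.
The state is a dict: "t": time; "qpos": joint angles; "qvel": joint speeds; "joint_torque": joint torques, N m; "ee_pos": TCP position; "orientation": TCP orientation; "ft_force": force on the tool from outside, world axes, zero at the start; "moment": the same for the moment, N m; "width": finger opening in mm; "grasp_force": force on a finger pad.
Only numpy, scipy, OpenCV 4.12 (cv2) and the standard library are available. Lean on these libraries where they do the work, as an engineer would, in place of code of your own. Each camera call takes 0.05 s, during which the arm holds its last target. There are 200 camera calls.

## Working session

There is one attempt and no reset: what is moved stays moved. The work goes in short steps, Python scripts to look and compute and a tool call to move; the robot and the scene stay as the last step left them, time stands still between calls to the robot, and variables do not carry over. Pictures are saved under pics/ and viewed, at most 10 in all, crops included, and the job is handed in when it is done.

Besides the shell and the picture viewer there is one more tool, called after "Emit:" as name(argument=value, ...) on one line, values as JSON. step_arm: Moves the arm, as the interface text tells. Shift numbers are shares of 0.05 m and turn numbers shares of 4 degrees, none past 1 either way. Its arguments: {"type":"object","properties":{"targets":{"type":"array"}},"required":["targets"]}

```bash
mkdir -p pics; ls; cat > h.py <<'E'
import numpy as np, cv2, pickle
from workcell import readout, get_image, ctrl
def snap(name,fn):
    d=get_image(name); pickle.dump(d,open(f'pics/{fn}.pkl','wb'))
    cv2.imwrite(f'pics/{fn}.png',np.asarray(d['pixels'])[:,:,::-1]); return d
def load(fn): return pickle.load(open(f'pics/{fn}.pkl','rb'))
def ray(d,u,v):
    K=np.array(d['intrinsics']);E=np.array(d['extrinsics'])
    p=cv2.undistortPoints(np.array([[[u,v]]],float),K,np.array([d['k1'],0,0,0,0.]))[0,0]
    R=E[:3,:3];c=-R.T@E[:3,3]; return c,R.T@np.array([p[0],p[1],1])
def atz(d,u,v,z):
    c,r=ray(d,u,v); return c+r*(z-c[2])/r[2]
def proj(d,P):
    E=np.array(d['extrinsics']); rv=cv2.Rodrigues(E[:3,:3])[0]
    return cv2.projectPoints(np.array(P,float).reshape(-1,1,3),rv,E[:3,3],np.array(d['intrinsics']),np.array([d['k1'],0,0,0,0.]))[0][:,0]
def crop(fn,x,y,w,h,s,out):
    im=cv2.imread(f'pics/{fn}.png')[y:y+h,x:x+w]
    cv2.imwrite(f'pics/{out}.png',cv2.resize(im,None,fx=s,fy=s,interpolation=cv2.INTER_CUBIC))
E
python3 - <<'E'
from h import *
for n in ['scene','side','wrist']:
    d=snap(n,n+'0'); E=np.array(d['extrinsics']);print(n,-E[:3,:3].T@E[:3,3],E[2,:3])
print(readout.get_obs())
a=cv2.imread('pics/scene0.png');b=cv2.imread('pics/side0.png')
E
```

```text
pics
scene [ 961.87167477 -729.9675591   951.06388105] [-0.37248013  0.58675199 -0.71901367]
side [  500.52063128 -1062.85538732   790.30114257] [ 0.04633766  0.8308278  -0.55459714]
wrist [624.67503463  81.44400814 384.58712486] [-0.00180185 -0.29753372 -0.95470961]
{'t': 0.15, 'qpos': array([-1.89541772e-02,  4.23688081e-01,  1.63053742e+00, -3.94229100e-05,
        1.08858116e+00, -1.90078313e-02]), 'qvel': array([-0.00062399, -0.00248849, -0.00284959, -0.00210087, -0.0013907 ,
       -0.00181435]), 'joint_torque': array([ 9.52650989e-04, -5.44981134e+01, -2.73919362e+01,  6.45430083e-02,
        2.04369903e-02, -3.19723256e-05]), 'ee_pos': array([6.24772959e+02, 5.42031580e-02, 4.04056877e+02]), 'orientation': array([-2.22076006e+00, -2.22091987e+00,  1.36173242e-03]), 'ft_force': array([-1.12204162,  0.37337607,  0.34568661]), 'moment': array([ 1.00898849e-02,  2.10000197e-02, -7.19212582e-05]), 'grasp_force': 0.0, 'width': 87.56521374176552}
```

View pics/scene0.png

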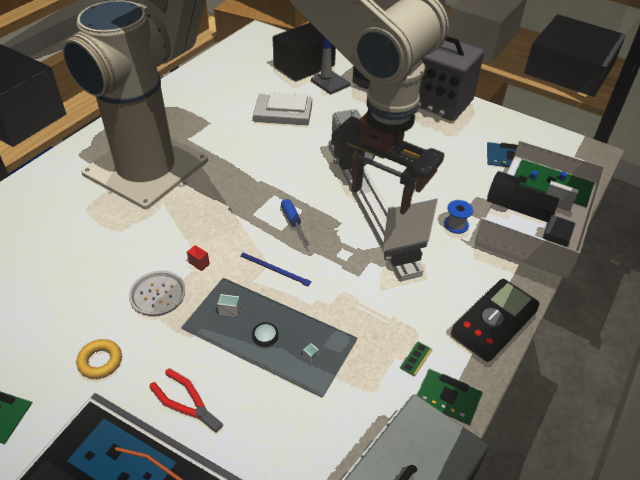

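View pics/side0.png

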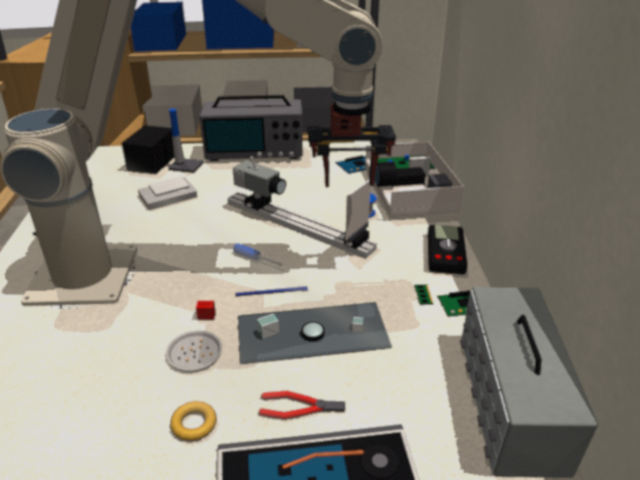

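Scene view: the lamp is partly hidden by the gripper, the screen is at about (410,225), and the mat carries candidates (228,305) (clear block, larger), (311,350) (clear cube, smaller) and off the mat a red one (198,257). The side view shows lamp (258,178), screen (358,212) and the block at (268,325). The larger clear block at (228,305) fits the description. I'll confirm it with an enlarged crop.

```bash
python3 - <<'E'
from h import *
a=cv2.imread('pics/scene0.png')[280:330,195:262];b=cv2.imread('pics/side0.png')[150:255,222:382]
A=cv2.resize(a,(400,299),interpolation=cv2.INTER_CUBIC)
w=cv2.resize(cv2.imread('pics/wrist0.png'),(400,300))
B=cv2.resize(b,(457,300),interpolation=cv2.INTER_CUBIC)
o=np.zeros((600,800,3),np.uint8);o[:299,:400]=A;o[:300,400:]=w;o[300:,:457]=B
c=cv2.imread('pics/side0.png')[305:345,245:290];o[300:600,460:798]=cv2.resize(c,(338,300),interpolation=cv2.INTER_CUBIC)
cv2.imwrite('pics/m1.png',o)
E
```

```text
(no output)
```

View pics/m1.png

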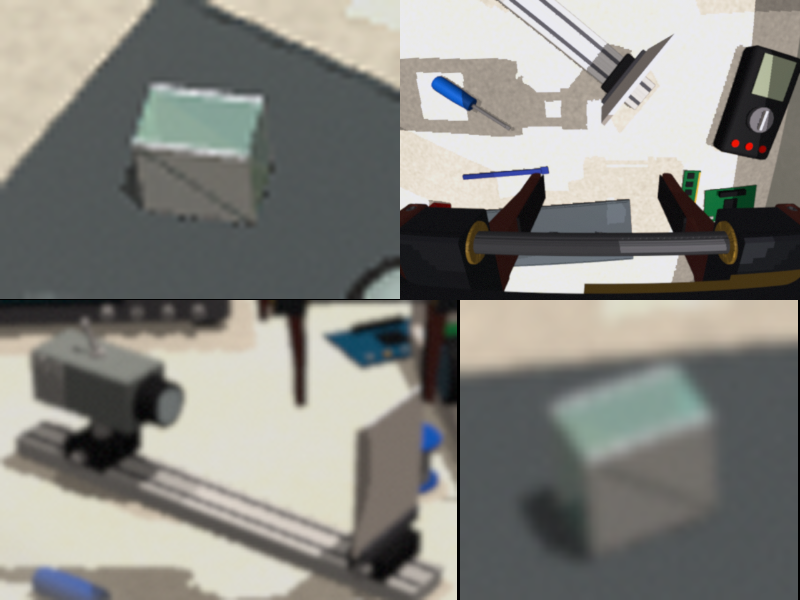

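Confirmed: the block at scene (228,305) is clear glass on top with a matt white long side carrying a diagonal joint. Side crop shows the lens at about (282,186), the screen and rail, and the bat leaning away from the lens.

```bash
python3 - <<'E'
from h import *
s=load('side0');c=load('scene0');w=load('wrist0')
B=lambda x,y:(222+x/2.856,150+(y-300)/2.856)
for n,p,z in [('scr top near',(360,432),172),('scr top far',(420,395),172),('scr bot near',(355,555),52),('lens',(172,402),100),('railL near',(5,455),20),('railL far',(38,424),20),('railR near',(415,597),20),('railR far',(440,570),20)]:
    print(n,atz(s,*B(*p),z))
W=lambda x,y:((x-400)*1.6,y*1.6)
for n,p,z in [('w scr top r',(673,35),172),('w scr top l',(601,124),172),('rail l',(497,0),20),('rail l2',(585,88),20),('rail r',(553,0),20),('railr2',(630,50),20)]:
    print(n,atz(w,*W(*p),z))
A=lambda x,y:(195+x/5.97,280+y/5.97)
for p in [(150,86),(263,98),(247,157),(133,145)]: print('blk',atz(c,*A(*p),42))
for p in [(142,213),(250,222)]: print('blkb',atz(c,*A(*p),6))
C=lambda x,y:(245+(x-460)/7.51,305+(y-300)/7.5)
for p in [(552,408),(672,364),(716,410),(585,457)]: print('blk side',atz(s,*C(*p),42))
E
```

```text
scr top near [629.23877109  37.45376455 172.        ]
scr top far [685.07949144  97.28980624 172.        ]
scr bot near [629.13769104  41.60286039  52.        ]
lens [477.92835057 230.57344888 100.        ]
railL near [313.86884195 281.1864578   20.        ]
railL far [341.51969179 341.48115724  20.        ]
railR near [678.96689567  23.30744845  20.        ]
railR far [705.6806726   62.34910596  20.        ]
w scr top r [685.2489174  115.49693989 172.        ]
w scr top l [623.93285235  38.04216505 172.        ]
rail l [474.41979648 189.18785822  20.        ]
rail l2 [598.98101026  63.04348772  20.        ]
rail r [555.58758158 186.34385938  20.        ]
railr2 [666.12883367 118.07776384  20.        ]
blk [ 424.04128306 -224.53345738   42.        ]
blk [ 456.28334752 -208.10086094   42.        ]
blk [ 466.74140437 -229.03360616   42.        ]
blk [ 434.71704619 -245.46857291   42.        ]
blkb [ 433.72115816 -245.48641529    6.        ]
blkb [ 464.14563497 -228.78582559    6.        ]
blk side [ 425.58547664 -221.75037034   42.        ]
blk side [ 457.27915223 -205.64250722   42.        ]
blk side [ 469.16592018 -224.72788921   42.        ]
blk side [ 434.89796617 -241.39624479   42.        ]
```

Emit:
step_arm(targets=[[[-0.46,0.32,0.26,0,0,0,0],[-0.46,0.32,0.26,0,0,0,0],[-0.46,0.32,0.26,0,0,0,0],[-0.46,0.32,0.26,0,0,0,0],[-0.46,0.32,0.26,0,0,0,0]]])

```text
t: 0.78
ee_pos: [509.1, 80.5, 469.8]
orientation: [-2.221, -2.221, 0.001]
ft_force: [0.4, 0.0, 0.4]
width: 41.4
grasp_force: 0.0
```

```bash
python3 - <<'E'
from h import *
snap('wrist','wrist1');snap('scene','scene1');print(readout.get_obs()['ee_pos'])
E
```

```text
[508.60505007  80.98578233 470.80938754]
```

View pics/wrist1.png

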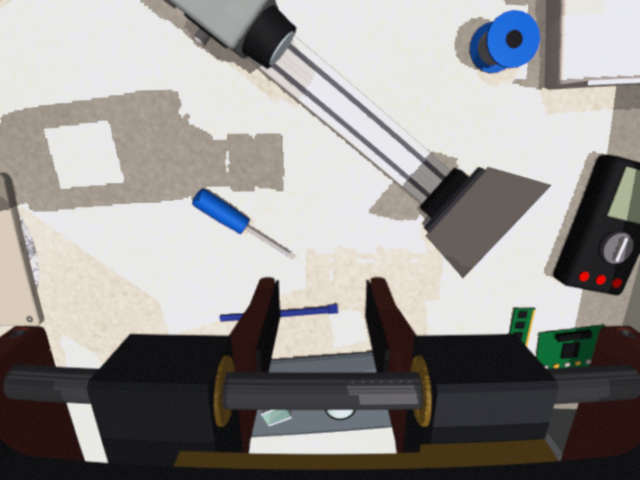

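Wrist view: screen top edge front corners (550,185) and (463,277), rail edges running (272,65) to (420,200) and (300,42) to (450,165). The lamp is cut off at the top, so I'll shift towards it.

Emit:
step_arm(targets=[[[-0.3,0.32,0,0,0,0,0],[-0.3,0.32,0,0,0,0,0],[-0.3,0.32,0,0,0,0,0],[-0.3,0.32,0,0,0,0,0],[-0.3,0.32,0,0,0,0,0]]])

```text
t: 1.5
ee_pos: [433.9, 161.0, 469.1]
orientation: [-2.221, -2.221, 0.001]
ft_force: [0.6, -0.5, -1.0]
width: 0.4
grasp_force: 0.0
```

```bash
python3 - <<'E'
from h import *
snap('wrist','wrist2');print(readout.get_obs()['ee_pos'])
E
```

```text
[432.60817959 161.97223268 468.97394725]
```

View pics/wrist2.png

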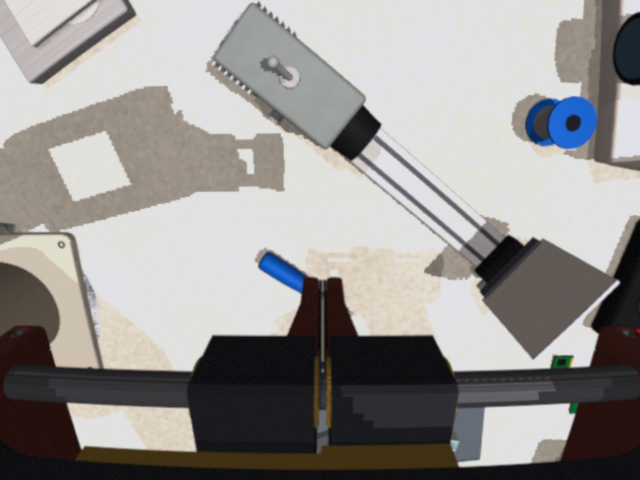

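Lamp top corners at (255,3), (213,58), (322,147), (366,100); toggle pivot near (289,75), tip near (268,63); screen top edge (619,282) to (534,358); rail edges (380,135)→(505,238) and (352,160)→(475,265).

```bash
cat > fit.py <<'E'
from h import *
from scipy.optimize import least_squares
w=load('wrist2');w1=load('wrist1')
# beam frame points: 
P=[(w,(255,3),(-260,28,128)),(w,(213,58),(-260,-28,128)),(w,(322,147),(-140,-28,128)),(w,(366,100),(-140,28,128)),
(w,(289,75),(-200,0,131)),(w,(619,282),(119,50,172)),(w,(534,358),(119,-50,172)),(w1,(550,185),(119,50,172)),(w1,(463,277),(119,-50,172))]
def wp(q,p):
    c,s=np.cos(q[2]),np.sin(q[2]);return np.array([q[0]+c*p[0]-s*p[1],q[1]+s*p[0]+c*p[1],p[2]])
def res(q): return np.concatenate([proj(d,wp(q,p))[0]-uv for d,uv,p in P])
r=least_squares(res,[566,152,-.72],loss='soft_l1',x_scale=[1,1,.01])
if __name__=='__main__':
    print(r.x,np.degrees(r.x[2]));print(res(r.x).reshape(-1,2).round(1))
    for n,p in [('mid',(0,0,100)),('pivot',(-200,0,130)),('tip off',(-213.4,0,154.6)),('lens',(-115,0,100))]: print(n,wp(r.x,p))
    print('tip meas',atz(w,268,63,154.6))
    for p in [(380,135),(505,238),(352,160),(475,265)]:
        X=atz(w,*p,20)[:2]-r.x[:2];c,s=np.cos(r.x[2]),np.sin(r.x[2]);print('rail in beam',c*X[0]+s*X[1],-s*X[0]+c*X[1])
E
python3 fit.py
```

```text
[563.06342357 151.92516701  -0.67500937] -38.67518804710224
[[-4.4 -5. ]
 [-3.4 -0.2]
 [ 3.7  4.1]
 [ 2.5 -2.8]
 [ 0.3  1.6]
 [-1.4 -2.3]
 [-0.8  1.6]
 [ 2.3 -0.1]
 [ 0.2  1.4]]
mid [563.06342357 151.92516701 100.        ]
pivot [406.92320444 276.90609343 130.        ]
tip off [396.46180976 285.2798155  154.6       ]
lens [473.28279757 223.7891997  100.        ]
tip meas [393.38717148 284.02341961 154.6       ]
rail in beam -97.78677839394753 18.105461205400836
rail in beam 103.45744956566713 23.854942921522515
rail in beam -104.42714685545492 -23.0265130950063
rail in beam 99.44034511048079 -24.950817154112443
```

Emit:
step_arm(targets=[[[-0.12,0.29,0,0,0,-0.97,0],[-0.12,0.29,0,0,0,-0.97,0],[-0.12,0.29,0,0,0,-0.97,0],[-0.12,0.29,0,0,0,-0.97,0],[-0.12,0.29,0,0,0,-0.97,0]]])

```text
t: 2.17
ee_pos: [404.5, 233.2, 469.2]
orientation: [-2.566, -1.813, 0.001]
ft_force: [-0.3, 0.0, -0.0]
width: 0.5
grasp_force: 0.0
```

Emit:
step_arm(targets=[[[-0.13,0.29,0,0,0,-0.97,0],[-0.13,0.29,0,0,0,-0.97,0],[-0.13,0.29,0,0,0,-0.97,0],[-0.13,0.29,0,0,0,-0.97,0],[-0.13,0.29,0,0,0,-0.97,0]]])

```text
t: 2.8
ee_pos: [372.0, 305.7, 469.2]
orientation: [2.834, 1.354, -0.001]
ft_force: [0.2, -0.6, -0.1]
width: 0.6
grasp_force: 0.0
```

Emit:
step_arm(targets=[[[0,0,-0.5,0,0,0,0],[0,0,-0.5,0,0,0,0],[0,0,-0.5,0,0,0,0],[0,0,-0.5,0,0,0,0],[0,0,0,0,0,0,0]]])

```text
t: 3.42
ee_pos: [371.7, 304.8, 367.9]
orientation: [2.832, 1.357, -0.007]
ft_force: [-1.1, 1.0, 0.3]
width: 0.2
grasp_force: 0.0
```

```bash
python3 - <<'E'
from h import *
d=snap('side','side3');snap('scene','scene3');o=readout.get_obs();print(o['ee_pos'],o['orientation'],o['qpos'],o['ft_force'])
a=cv2.resize(cv2.imread('pics/side3.png')[130:220,210:310],(400,360),interpolation=cv2.INTER_CUBIC)
b=cv2.resize(cv2.imread('pics/scene3.png')[40:140,250:350],(400,400),interpolation=cv2.INTER_CUBIC)
o=np.zeros((400,800,3),np.uint8);o[:360,:400]=a;o[:,400:]=b;cv2.imwrite('pics/m3.png',o)
from fit import wp,r
print(proj(d,wp(r.x,(-200,0,130))),proj(load('scene3'),wp(r.x,(-200,0,130))))
E
```

```text
[372.50221926 305.28233796 369.92199298] [ 2.83296712e+00  1.35771984e+00 -4.42155160e-04] [ 6.61839232e-01  2.62447066e-01  1.96872954e+00 -2.20900602e-05
  9.10707973e-01  1.33881695e+00] [-0.66405549  0.00400058  0.23574884]
[[255.04500577 168.15757065]] [[353.97436601 123.2696818 ]]
```

View pics/m3.png

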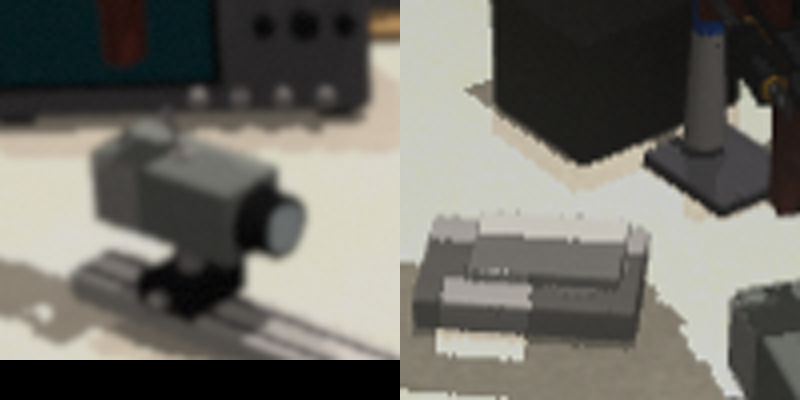

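The side crop shows the fingers just behind and above the lamp's rear, with clearance. Next I descend and push along the beam.

Emit:
step_arm(targets=[[[0,0,-0.43,0,0,0,0],[0,0,-0.43,0,0,0,0],[0.08,-0.06,0,0,0,0,0],[0.08,-0.06,0,0,0,0,0],[0.08,-0.06,0,0,0,0,0]]])

```text
t: 4.15
ee_pos: [385.2, 296.0, 327.8]
orientation: [-2.833, -1.357, -0.003]
ft_force: [-1.0, 0.1, -0.1]
width: 0.4
grasp_force: 0.0
```

Emit:
step_arm(targets=[[[0.08,-0.065,0,0,0,0,0],[0.08,-0.065,0,0,0,0,0],[0.08,-0.065,0,0,0,0,0],[0.08,-0.065,0,0,0,0,0],[0,0,0,0,0,0,0]]])

```text
t: 4.78
ee_pos: [400.8, 282.7, 326.6]
orientation: [2.833, 1.357, -0.0]
ft_force: [0.5, -0.0, 0.2]
width: 0.5
grasp_force: 0.0
```

Emit:
step_arm(targets=[[[0.06,-0.05,0,0,0,0,0],[0,0,0,0,0,0,0],[0.04,-0.03,0,0,0,0,0],[0.02,-0.016,0,0,0,0,0],[0,0,0,0,0,0,0]]])

```text
t: 5.4
ee_pos: [405.7, 278.6, 326.5]
orientation: [-2.832, -1.356, 0.003]
ft_force: [-7.3, 6.8, -0.0]
width: 0.1
grasp_force: 4.1
```

```bash
python3 - <<'E'
from h import *
d=snap('wrist','wrist4');snap('side','side4');o=readout.get_obs();print(o['ee_pos'],o['ft_force'])
a=cv2.resize(cv2.imread('pics/side4.png')[130:205,220:300],(427,400),interpolation=cv2.INTER_CUBIC)
b=cv2.resize(cv2.imread('pics/wrist4.png'),(373,280))
o=np.zeros((400,800,3),np.uint8);o[:,:427]=a;o[:280,427:]=b;cv2.imwrite('pics/m4.png',o)
E
```

```text
[405.71408983 278.62005186 326.47283371] [-7.32792747  5.59685628  0.14270901]
```

View pics/m4.png

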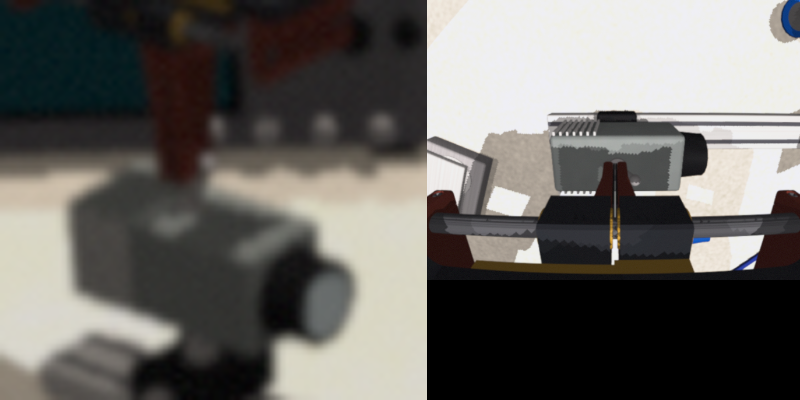

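The side crop shows the bat leaning over toward the lens in front of the finger, and about 9 N of reaction says it is on its stop. I'll retreat and go to the block.

Emit:
step_arm(targets=[[[-0.16,0.13,0,0,0,0,0],[-0.1,0.08,0.3,0,0,0,0],[0,0,0.9,0,0,0,0],[0,0,0.9,0,0,0,0],[0,0,0.7,0,0,0,0]]])

```text
t: 6.12
ee_pos: [393.3, 288.8, 469.8]
orientation: [-2.833, -1.358, -0.005]
ft_force: [0.1, -0.6, 0.2]
width: 0.6
grasp_force: 0.0
```

Emit:
step_arm(targets=[[[0,-0.9,0,0,0,-0.8,1],[0,-0.9,0,0,0,-0.8,1],[0,-0.9,0,0,0,-0.8,1],[0,-0.9,0,0,0,-0.8,1],[0,-0.9,0,0,0,-0.8,1]]])

```text
t: 6.75
ee_pos: [393.0, 62.5, 467.9]
orientation: [2.994, 0.948, 0.003]
ft_force: [1.8, 0.6, 0.4]
width: 47.1
grasp_force: 0.0
```

Emit:
step_arm(targets=[[[0,-0.9,0,0,0,-0.5,1],[0,-0.9,0,0,0,-0.5,1],[0,-0.9,0,0,0,-0.5,1],[-0.2,-0.9,0,0,0,-0.5,1],[-0.2,-0.9,0,0,0,0,1]]])

```text
t: 7.38
ee_pos: [372.9, -162.5, 467.9]
orientation: [3.052, 0.738, 0.002]
ft_force: [0.5, -0.7, 0.1]
width: 87.7
grasp_force: 0.0
```

Emit:
step_arm(targets=[[[-0.2,-0.8,0,0,0,0,1],[0,-0.6,0,0,0,0,1],[0,-0.6,0,0,0,0,1],[0,0,0,0,0,0,1],[0,0,0,0,0,0,1]]])

```text
t: 8.0
ee_pos: [363.3, -260.6, 467.1]
orientation: [3.054, 0.738, 0.0]
ft_force: [-0.1, -0.4, -1.7]
width: 87.7
grasp_force: 0.0
```

```bash
python3 - <<'E'
from h import *
d=snap('wrist','wrist5');snap('scene','scene5');o=readout.get_obs();print(o['t'],o['ee_pos'],o['orientation'],o['qpos'])
E
```

```text
8.1 [ 363.42924504 -260.31743336  466.91409895] [-3.05312627e+00 -7.40172952e-01 -6.25452411e-05] [-6.48205644e-01  7.64244066e-02  1.94089852e+00  5.29874426e-05
  1.12426530e+00  4.46882873e-01]
```

View pics/wrist5.png

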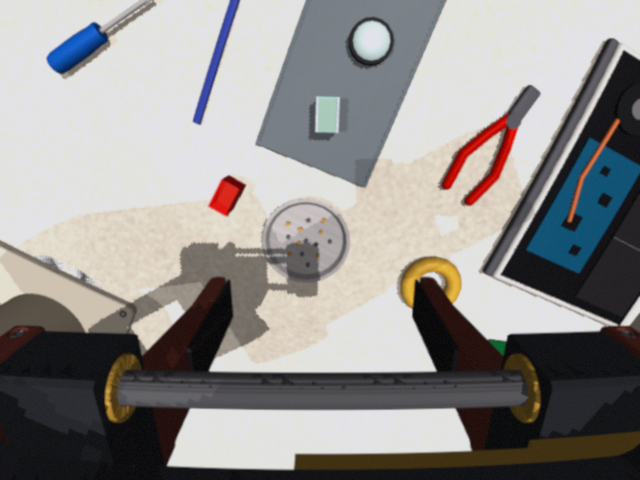

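Wrist view: block top at (327,114), nearly square with the image; lens cell at (370,41), mat corner at (257,145). I'll segment the top for its centre and yaw.

```bash
python3 - <<'E'
from h import *
d=load('wrist5');im=np.ascontiguousarray(np.asarray(d['pixels'])[85:145,300:355])
hsv=cv2.cvtColor(im,cv2.COLOR_RGB2HSV)
m=((hsv[:,:,2]>135)).astype(np.uint8)
print('\n'.join(''.join('#' if v else '.' for v in r) for r in m))
n,l,st,_=cv2.connectedComponentsWithStats(m);k=1+np.argmax(st[1:,4])
c=cv2.findContours((l==k).astype(np.uint8),0,2)[0][0]
b=cv2.boxPoints(cv2.minAreaRect(c))+[300,85];print(b)
W=np.array([atz(d,*p,42) for p in b]);print(W.round(1),W.mean(0),[np.linalg.norm(W[i]-W[i-1]).round(1) for i in range(4)],[np.degrees(np.arctan2(*(W[i]-W[i-1])[1::-1])).round(1) for i in range(4)])
E
```

```text
............##..##...........#.........#.#.............
.............##...........#....#......##..............#
...........#.#.##.#..............####...#..............
...............#.##..#...............#..#.........#....
.........#............#.......#.....##.............#.#.
............#.#...#...#..............#............#....
.#................#.#.#.................##...#.#.#.###.
............##..#...#....................#....#.#......
##..............#..#.#.........#...........#......#....
.#.#.#...........###........#...........#..#.....#.#.#.
.##............###################.#...#..........##..#
..#...........###########################............#.
...##.........###########################...........#..
..#.#..........##########################.........##...
.#.............##########################........#..#..
#..............##########################.........#..#.
..#............##########################...........#..
................#########################.............#
.#..............########################...............
................####################
[... 1967 characters left out ...]
............
.......................................................
.......................................................
.......................................................
.......................................................
.......................................................
[[312.79833889 133.25155258]
 [314.16736126  90.81184912]
 [340.3336792   91.65592575]
 [338.96465683 134.09563065]]
[[ 420.4 -220.8   42. ]
 [ 459.1 -202.8   42. ]
 [ 470.7 -227.1   42. ]
 [ 432.3 -245.8   42. ]] [ 445.63567675 -224.11582939   42.        ] [np.float64(27.7), np.float64(42.7), np.float64(26.9), np.float64(42.8)] [np.float64(115.4), np.float64(24.9), np.float64(-64.5), np.float64(-154.1)]
```

Emit:
step_arm(targets=[[[0.33,0.142,-0.6,0,0,-0.04,1],[0.33,0.142,-0.6,0,0,-0.04,1],[0.33,0.142,-0.6,0,0,-0.04,1],[0.33,0.142,-0.6,0,0,-0.04,1],[0.33,0.142,-0.6,0,0,-0.04,1]]])

```text
t: 8.72
ee_pos: [446.6, -224.5, 316.1]
orientation: [3.058, 0.719, 0.0]
ft_force: [-0.2, 0.5, -0.1]
width: 87.8
grasp_force: 0.0
```

Emit:
step_arm(targets=[[[0,0,-0.6,0,0,0,1],[0,0,-0.6,0,0,0,1],[0,0,0,0,0,0,1],[0,0,0,0,0,0,1],[0,0,0,0,0,0,1]]])

```text
t: 9.35
ee_pos: [446.5, -225.8, 258.0]
orientation: [3.057, 0.717, 0.003]
ft_force: [0.5, -0.1, 0.5]
width: 87.5
grasp_force: 0.0
```

```bash
python3 - <<'E'
from h import *
d=snap('scene','scene6');s=snap('side','side6');o=readout.get_obs();print(o['t'],o['ee_pos'],o['orientation'])
a=cv2.resize(cv2.imread('pics/side6.png')[260:350,225:325],(400,360),interpolation=cv2.INTER_CUBIC)
b=cv2.resize(cv2.imread('pics/scene6.png')[240:330,180:280],(400,360),interpolation=cv2.INTER_CUBIC)
cv2.imwrite('pics/m6.png',np.hstack([a,b]))
E
```

```text
9.45 [ 446.30342825 -225.93228965  257.79904171] [3.05726556e+00 7.17057910e-01 2.40336503e-03]
```

View pics/m6.png

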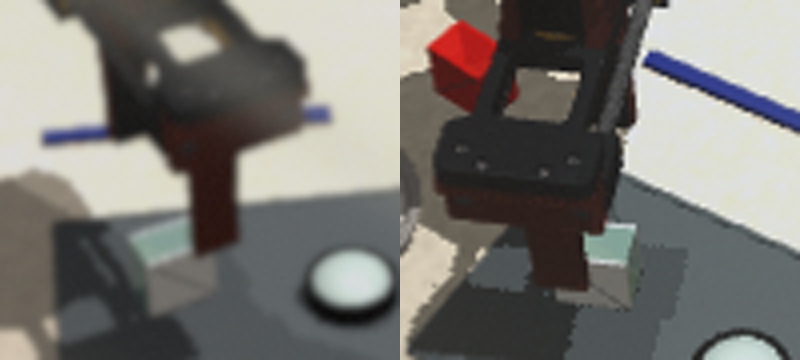

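Both crops show the near finger in front of the block's frosted side, with the block between the fingers and the lens cell well clear. I'll descend and close.

Emit:
step_arm(targets=[[[0,0.01,-0.4,0,0,0,1],[0,0,-0.4,0,0,0,1],[0,0,-0.3,0,0,0,1],[0,0,-0.18,0,0,0,1],[0,0,0,0,0,0,1]]])

```text
t: 10.07
ee_pos: [445.9, -225.3, 192.3]
orientation: [-3.058, -0.717, 0.001]
ft_force: [-0.4, 0.7, -0.2]
width: 87.8
grasp_force: 0.0
```

Emit:
step_arm(targets=[[[0,0,0,0,0,0,0.5],[0,0,0,0,0,0,0.35],[0,0,0,0,0,0,0.2],[0,0,0,0,0,0,0.1],[0,0,0,0,0,0,0]]])

```text
t: 10.7
ee_pos: [446.0, -225.3, 192.8]
orientation: [3.059, 0.717, 0.0]
ft_force: [0.9, -0.8, 1.0]
width: 41.4
grasp_force: 0.0
```

Emit:
step_arm(targets=[[[0,0,0,0,0,0,0],[0,0,0,0,0,0,0],[0,0,0,0,0,0,0],[0,0,0,0,0,0,0],[0,0,0,0,0,0,0]]])

```text
t: 11.32
ee_pos: [445.9, -225.3, 192.6]
orientation: [-3.058, -0.717, 0.0]
ft_force: [-0.4, -0.1, -0.7]
width: 23.8
grasp_force: 30.0
```

Emit:
step_arm(targets=[[[0,0,0.2,0,0,0,0],[0,0,0.5,0,0,0,0],[0,0,0.5,0,0,0,0],[0,0,0.5,0,0,0,0],[0,0,0.5,0,0,0,0]]])

```text
t: 11.95
ee_pos: [445.9, -225.2, 304.1]
orientation: [3.058, 0.717, 0.001]
ft_force: [0.2, 0.6, -0.4]
width: 23.5
grasp_force: 30.0
```

Emit:
step_arm(targets=[[[0,0,0.5,0,0,0.96,0],[0,0,0.5,0,0,0.96,0],[0,0,0.5,0,0,0.96,0],[0,0,0.5,0,0,0.96,0],[0,0,0.3,0,0,0.96,0]]])

```text
t: 12.58
ee_pos: [445.9, -225.2, 419.6]
orientation: [2.893, 1.22, 0.002]
ft_force: [-0.2, -0.3, -0.4]
width: 23.9
grasp_force: 30.0
```

Emit:
step_arm(targets=[[[0.09,0.3,0,0,0,0.96,0],[0.09,0.3,0,0,0,0.96,0],[0.09,0.3,0,0,0,0.96,0],[0.09,0.3,0,0,0,0.96,0],[0.09,0.3,0,0,0,0.96,0]]])

```text
t: 13.2
ee_pos: [468.8, -149.0, 417.3]
orientation: [-2.648, -1.689, 0.001]
ft_force: [-0.0, 0.1, -0.4]
width: 23.9
grasp_force: 30.0
```

Emit:
step_arm(targets=[[[0.09,0.3,0,0,0,0.96,0],[0.09,0.3,0,0,0,0.96,0],[0.09,0.3,0,0,0,0.96,0],[0.09,0.3,0,0,0,0.96,0],[0.09,0.3,0,0,0,0.96,0]]])

```text
t: 13.82
ee_pos: [491.3, -74.3, 417.7]
orientation: [-2.33, -2.107, -0.0]
ft_force: [0.3, 0.2, -0.5]
width: 23.7
grasp_force: 30.0
```

Emit:
step_arm(targets=[[[0.09,0.3,0,0,0,0.96,0],[0.09,0.3,0,0,0,0.96,0],[0.09,0.3,0,0,0,0.96,0],[0.09,0.3,0,0,0,0.96,0],[0.09,0.3,0,0,0,0.96,0]]])

```text
t: 14.45
ee_pos: [513.8, 0.8, 417.7]
orientation: [1.946, 2.466, 0.0]
ft_force: [-0.5, -0.8, -0.6]
width: 23.8
grasp_force: 30.0
```

Emit:
step_arm(targets=[[[0.09,0.3,0,0,0,0.96,0],[0.09,0.3,0,0,0,0.96,0],[0.09,0.3,0,0,0,0.96,0],[0.09,0.3,0,0,0,0.96,0],[0.09,0.3,0,0,0,0.96,0]]])

```text
t: 15.08
ee_pos: [536.2, 75.8, 417.6]
orientation: [-1.507, -2.756, 0.0]
ft_force: [-0.8, 0.8, -0.4]
width: 23.7
grasp_force: 30.0
```

Emit:
step_arm(targets=[[[0.09,0.3,0,0,0,0.96,0],[0.09,0.3,0,0,0,0.96,0],[0.09,0.3,0,0,0,0.96,0],[0.09,0.3,0,0,0,0.96,0],[0.09,0.3,0,0,0,0.96,0]]])

```text
t: 15.7
ee_pos: [558.6, 150.8, 417.6]
orientation: [-1.026, -2.969, 0.0]
ft_force: [0.4, -0.6, -1.0]
width: 23.9
grasp_force: 30.0
```

```bash
python3 - <<'E'
from h import *
o=readout.get_obs();print(o['t'],o['ee_pos'],o['orientation'],o['qpos'],o['width'],o['grasp_force'])
v=o['orientation'];print(2*np.degrees(np.arctan2(v[1],v[0]))-90)
E
```

```text
15.7 [558.62116748 150.83563092 417.5575362 ] [-1.02643257e+00 -2.96903876e+00  1.52387889e-04] [ 2.43159364e-01  3.40730489e-01  1.72349164e+00 -8.77245087e-06
  1.07753675e+00 -6.61933301e-01] 23.90633750535036 29.999871253967285
-308.14177217849755
```

Emit:
step_arm(targets=[[[0.08,0.01,-0.5,0,0,-0.1,0],[0,0,-0.6,0,0,0,0],[0,0,-0.6,0,0,0,0],[0,0,-0.6,0,0,0,0],[0,0,-0.4,0,0,0,0]]])

```text
t: 16.32
ee_pos: [562.2, 150.7, 281.1]
orientation: [-1.04, -2.963, 0.001]
ft_force: [0.0, -0.2, -0.5]
width: 23.8
grasp_force: 30.0
```

Emit:
step_arm(targets=[[[0,0,-0.28,0,0,0,0],[0,0,0,0,0,0,0],[0,0,0,0,0,0,0],[0,0,0,0,0,0,0],[0,0,0,0,0,0,0]]])

```text
t: 16.95
ee_pos: [562.6, 150.2, 269.3]
orientation: [1.043, 2.962, 0.001]
ft_force: [-0.2, -0.1, 0.0]
width: 24.1
grasp_force: 30.0
```

```bash
python3 - <<'E'
from h import *
from fit import wp,r
d=snap('scene','scene7');s=snap('side','side7');w=snap('wrist','wrist7');o=readout.get_obs();print(o['t'],o['ee_pos'],o['width'],o['grasp_force'])
q=r.x
def draw(fn,d):
    im=cv2.imread(f'pics/{fn}.png')
    return im
def zoom(fn,x,y,w_,h_,W,H): return cv2.resize(cv2.imread(f'pics/{fn}.png')[y:y+h_,x:x+w_],(W,H),interpolation=cv2.INTER_CUBIC)
for n,D in [('scene',d),('side',s)]: print(n,proj(D,[wp(q,p) for p in [(0,0,100),(-115,0,100),(119,0,112),(-200,0,130),(-186.6,0,154.6)]]).round(0).tolist())
cv2.imwrite('pics/m7.png',np.vstack([np.hstack([zoom('scene7',290,100,160,120,400,300),zoom('side7',220,130,160,120,400,300)]),np.hstack([zoom('wrist7',0,0,640,480,400,300),np.zeros((300,400,3),np.uint8)])]))
E
```

```text
17.1 [562.54317807 150.21295233 268.98401998] 23.823037575146685 29.9998739361763
scene [[386.0, 190.0], [366.0, 156.0], [410.0, 224.0], [354.0, 123.0], [357.0, 118.0]]
side [[316.0, 200.0], [280.0, 187.0], [357.0, 210.0], [255.0, 168.0], [258.0, 161.0]]
```

View pics/m7.png

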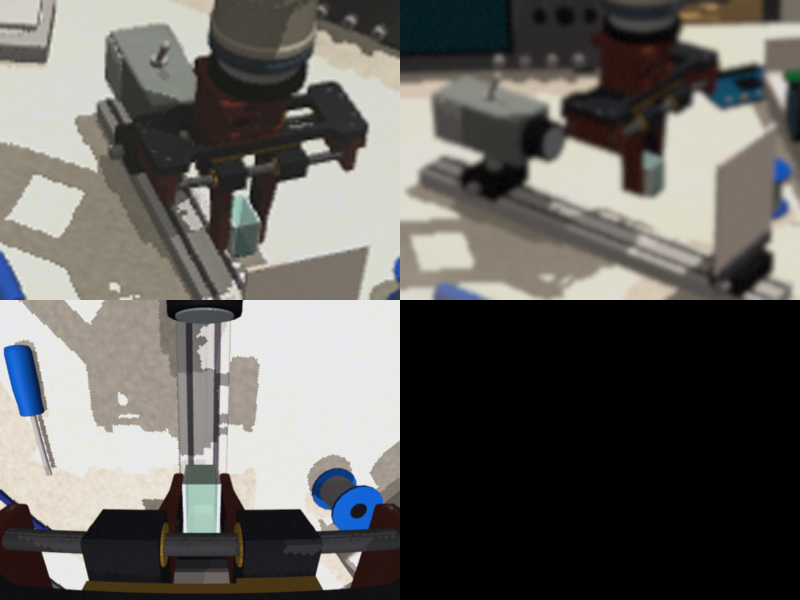

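The views show the bat leaning toward the lens and the block held upright between lens and screen, clear of everything. In the wrist view the rail and lens sit about 3 px right of the block, so I'll measure that numerically.

```bash
python3 - <<'E'
from h import *
d=load('wrist7');g=cv2.cvtColor(np.asarray(d['pixels']),cv2.COLOR_RGB2GRAY).astype(int)
for v in (8,16,24): 
    x=np.where(g[v,230:420]<60)[0]+230; print(v,x.min(),x.max())
print('lens row34',g[30,262:392:3].tolist())
for v in (90,180,230): print(v,g[v,272:300:2].tolist(),g[v,352:380:2].tolist())
E=np.array(d['extrinsics']);o=readout.get_obs();t=o['ee_pos'];ps=np.radians(51.5);n=np.array([np.cos(ps),np.sin(ps)])
for n_,u,v,z in [('lensL',269,16,110),('lensR',386,16,110),('railL',286,90,20),('railR',368,90,20),('blk',293,295,118),('blkR',353,295,118)]:
    print(n_,((atz(d,u,v,z)-t)[:2]@n).round(1))
E
```

```text
8 267 386
16 267 386
24 269 384
lens row34 [120, 118, 115, 115, 99, 32, 21, 64, 75, 74, 76, 74, 75, 73, 74, 75, 76, 75, 76, 74, 75, 76, 76, 76, 76, 74, 75, 75, 74, 75, 72, 75, 76, 73, 75, 74, 67, 37, 99, 210, 233, 234, 233, 234]
90 [121, 120, 121, 120, 120, 111, 110, 113, 114, 113, 114, 112, 111, 70] [146, 227, 231, 231, 231, 232, 229, 209, 224, 233, 225, 211, 229, 203]
180 [154, 153, 154, 155, 158, 162, 151, 131, 145, 145, 146, 146, 145, 132] [224, 230, 216, 228, 224, 227, 195, 149, 147, 147, 150, 151, 153, 156]
230 [233, 234, 234, 234, 234, 233, 224, 145, 131, 143, 144, 143, 145, 143] [231, 233, 234, 233, 231, 219, 208, 233, 233, 233, 234, 233, 234, 233]
lensL -17.8
lensR 22.0
railL -21.0
railR 26.8
blk -11.7
blkR 11.8
```

Emit:
step_arm(targets=[[[0.025,0.03,-0.006,0,0,0,0],[0,0,0,0,0,0,0],[0,0,0,0,0,0,0],[0,0,0,0,0,0,0],[0,0,0,0,0,0,0]]])

```text
t: 17.73
ee_pos: [563.7, 151.7, 268.4]
orientation: [-1.044, -2.963, 0.0]
ft_force: [0.0, -0.3, -0.3]
width: 23.9
grasp_force: 30.0
```

```bash
python3 -c "
from h import *
o=readout.get_obs();print(o['ee_pos'],o['grasp_force'],o['width']);print(ctrl.close_job())"
```

```text
[563.72115062 151.68813182 268.35133758] 29.99980330467224 23.929600994912004
the job is handed in; nothing more can be done
None
```

I handed the job in at about 18 s with the lamp toggle over towards the lens and the larger block held by its frosted faces (30 N grip), upright and centred in the beam about half-way to the screen; no verdict was returned.

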